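# Load the dry-block heater, refit its control knob and hold it pressed to start

### The arm

A 7-joint arm with a two-finger parallel gripper is mounted at the origin on the work surface. World frame = base frame: x ahead of the robot, y to its left, z up, the work surface at z = 0. Lengths are in mm, angles in rad, forces in N, time in s.
With the tool pointing down it reaches from about 400 to 875 mm from the base axis. Payload 4.4 kg.
Tool frame: the origin (TCP) lies at the very end of the fingers, on their centre line; the grasp point (between the pads) lies 19 mm behind it; z points along the fingers, y is the direction in which the jaws open and shut (so a half turn about z gives the same grasp; the last joint's range is limited). The gripper opens to 85 mm and grips with 20 to 120 N. Pads are 22 mm wide; open, the fingers measure 114 mm over their backs; the gripper's body (76 mm by 85 mm) begins 54 mm behind the grasp point. The pads swing forward as they close: fully open they stand 13 mm farther back than shut.
Start: joints at [1.239, 0.628, 0.038, 1.517, -0.027, 0.996, -0.02], TCP at [170.77, -627.18, 231.313] pointing down, gripper open.
Joint ranges: [-3.06, 3.06], [-0.37, 2.12], [-1.25, 1.32], [0.18, 2.47], [-1.1, 4.24], [0.23, 1.98], [-2.94, 2.94]. Speed limits (rad/s): [2.57, 2.57, 3.14, 3.14, 3.14, 3.14, 3.14].

### API

Orientations are given as [roll, pitch, yaw] about the fixed x, y, z axes, in that order (R = Rz(yaw) Ry(pitch) Rx(roll)).
In Python, from cell import ctrl, eyes gives the robot as it stands.
- The arm moves only by the tool move_arm, never from a script. Its argument "increments" is a list of rows, each a list of 6 numbers: the shift along the tool's x, y, z in cm, then the turn, a rotation vector about the tool's x, y, z in degrees. In form: [[x, y, z, wx, wy, wz], ...]. A call has 1 to 20 rows; each row is the pose to reach, as a shift and turn from the pose commanded when the call began, along the tool's axes at that moment; what a row does not reach only later rows make up. A row lasts 1/10 s, in which the tool goes at most 50 mm and 8.59 degrees, less where a joint would pass 70% of its speed; a pose out of reach is approached as far as the arm can. A call with a gripper value outside its range is refused whole. "grip" is the opening, from -1 (shut) to 1 (fully open), set as the call begins (left out, the last holds). The fingers move at their own pace and stop on an object; the grip force is fixed at half the most. Time passes only in rows, so rows that repeat a pose let the fingers close. It gives the time, the measured TCP pose, the force and the opening at its end, in the units of the state.
- ctrl.read_state(): the state, without advancing time (a new reading comes with each control period).
- eyes.get_image(name): name is "scene" or "top" or "wrist"; returns the picture (384x512x3 uint8, red, green, blue); there is no depth.
- eyes.calibration(name): a dict with "fx", "fy", "cx", "cy" (pixels), "pose" (4x4, takes a point from camera to world coordinates); the wrist camera has in their place "tool_from_camera" (4x4, takes a point from camera to tool coordinates, whose origin is the TCP and whose axes are the flange's). Camera axes: x right, y up, looking along -z (the intrinsics and any distortion apply to the point x, -y, -z); pixel columns grow to the right and rows downward; lengths in mm; the calibration is good to about 2 mm. A picture is of the moment at which its call begins: read the wrist's pose just before it. calibration takes no time and is no camera call.
- ctrl.finish_job(): hands the job in, once; it reports no verdict.
The state is a dict: "clock": time; "qpos": joint angles; "qd": joint speeds; "tau": joint torques, N m; "eef_pos": TCP position; "tool_rot": TCP orientation; "force": force on the tool from outside, world axes, zero at the start; "torque": the same for the moment, N m; "width": finger opening in mm.
Only numpy, scipy, OpenCV 4.12 (cv2) and the standard library are available. Lean on these libraries where they do the work, as an engineer would, in place of code of your own. Each camera call takes 0.05 s, during which the arm holds its last target. There are 200 camera calls.

### The job

Load the dry-block heater and start it: first move the two red-capped tubes from the rack into empty wells of the aluminium block, each cap up and right down in its well. Then turn the loose black knob so that the flat in its bore matches the flat of the brass D-shaft on the sloping panel, push it fully home and press it all the way in against the spring; finish while still gripping the knob and holding it pressed in. Leave the other two tubes, the gel bottle and the tape roll as they are.

Things in the scene. Friction and masses are not known exactly. Their poses are not given: they have to be found in the camera images.
- red_a_mid (a point): Centre (half-way up) of a loose red-capped tube, 18 g, 100 mm long: 16 mm in diameter with a round foot, its top 20 mm a red cap 19 mm in diameter. The two red tubes are alike. z axis points to the cap; the foot is 50 mm below this point, the cap 30 to 50 mm above it. Stands upright in the rack at the start.
- red_b_mid (a point): Centre of the other red-capped tube; sizes and axes as red_a_mid.
- purple_mid (a point): Centre of the purple-capped tube that stays in the rack; sizes as red_a_mid. Not to be moved.
- yellow_mid (a point): Centre of the yellow-capped tube already in the middle well of the block's back row; sizes as red_a_mid. Not to be moved.
- rack: Pale blue fixed tube rack, 85 mm (x) by 135 mm (y), 65 mm high; origin under its centre; left or right of the heater. Wells 18.5 mm wide, 55 mm deep, rows at x = -20 and +20 mm, at y = -42, 0, +42 mm. Two red tubes and the purple one, in any order, fill the row at x = -20 mm, cap tops 110 mm above the counter; the other row is empty.
- heater: Off-white heater, fixed, 260 mm deep (x) by 200 mm wide (y); origin under its centre, x away from the robot; yaw varies. Panel slopes up 15 degrees from 35 mm high at x = -130 mm to 68 mm at x = -5 mm. Behind it the housing is 90 mm high; the aluminium block's top is at 100 mm. Two rows of three wells: x = 44.5 (front), 80.5 mm (back); y = 38, 0, -38 mm.
- well_front_left (a point): Centre of the mouth of the left (+y) well of the front row, level with the block's top, 100 mm above the counter; axes as the heater's. All wells are 18.5 mm in diameter and 60 mm deep, so a tube that is right down stands 40 mm out. All are empty but the back row's middle one.
- well_front_right (a point): Centre of the mouth of the right (-y) well of the front row; as well_front_left.
- well_back_left (a point): Centre of the mouth of the left (+y) well of the back row; as well_front_left.
- well_back_right (a point): Centre of the mouth of the right (-y) well of the back row; as well_front_left.
- shaft_tip (a point): Centre of the end of the brass D-shaft, 22 mm out from the panel at the heater's x = -70, y = -40 mm: 10 mm in diameter, flat 1.5 mm from the axis along its length, end chamfered 1.2 mm. z points out along the shaft (15 degrees off vertical, leaning to the heater's front); x points square out of the flat. The shaft turns stiffly (0.02 N m), start angle varies; it presses in 4 mm.
- plunger (a joint): How far the D-shaft is pressed in along its axis, in m: 0 out, 0.004 fully in. Sprung: starts to move at 3 N, fully in at 8 N, comes back when let go.
- knob_mid (a point): Centre (half-way up) of the loose black round knob, 36 mm in diameter, 30 mm high, 35 g, face up on the counter. z out of its face. Underside: D-bore 11.2 mm in diameter, 16 mm deep, chamfered, its flat 2.1 mm from the axis on the +x side; the white pointer line on the face runs along +x too. It goes on when knob x and shaft x agree (0.6 mm, 0.13 rad play). Home: shaft end 1 mm above this point.
- pointer (a point): Outer end of the knob's white pointer line, at the rim of its face: 18 mm along the knob's x and 15 mm along its z from knob_mid; axes as knob_mid. With the knob on the shaft it points the way the shaft's flat faces. Home, the knob's underside is 6 mm off the panel, or 2 mm with the shaft pressed fully in.
- gel: Hand-gel pump bottle, 54 mm in diameter, 134 mm tall, origin under its centre. Not to be moved.
- tape: Roll of white tape lying flat, 60 mm in diameter, 25 mm high, origin under its centre. Not to be moved.
Mind the look-alikes: they are no part of the job. Of the things like the part that bears knob_mid, leave any that is green or purple; of the rest the smaller one is meant.

How it is judged:
By the outcome, as a careful person would: the job done as asked, in the order asked, and still so for the second after the job is handed in, while the arm keeps its last pose, push and grip.
It also fails if it takes over 67 s, if anything falls off the work surface, if the arm or the gripper's body presses on something with over 40 N, if the wrist force passes 120 N, or if a joint passes its speed limit or range.

## Working session

There is one attempt and no reset: what is moved stays moved. The work goes in short steps, Python scripts to look and compute and a tool call to move; the robot and the scene stay as the last step left them, time stands still between calls to the robot, and variables do not carry over. Pictures are saved under pics/ and viewed, about 8 in all and at most 12, crops included, and the job is handed in when it is done.

Besides the shell and the picture viewer there is one more tool, called after ">>>" as name(argument=value, ...) on one line, values as JSON. move_arm: Moves the arm, as the interface text tells. Its arguments: {"type":"object","properties":{"increments":{"type":"array","items":{"type":"array","items":{"type":"number"}}},"grip":{"type":"number"}},"required":["increments"]}

```bash
ls; mkdir -p pics
cat > h.py <<'E'
import numpy as np, cv2
from cell import ctrl, eyes
from scipy.spatial.transform import Rotation as R
def shot(n,f):
    im=eyes.get_image(n); cv2.imwrite('pics/'+f,im[:,:,::-1]); return im
E
python3 - <<'E'
from h import *
np.set_printoptions(precision=3,suppress=True)
for n in ['scene','top','wrist']:
    c=eyes.calibration(n); print(n,c)
a=shot('scene','s0.png');b=shot('top','t0.png')
print(ctrl.read_state())
E
```

```text
pics
scene {'fx': 381.59958087034494, 'fy': 381.59958087034494, 'cx': 255.5886242419328, 'cy': 190.6674662075152, 'pose': array([[  -0.233,   -0.657,    0.717, 1209.452],
       [   0.972,   -0.144,    0.184,  154.595],
       [  -0.018,    0.741,    0.672,  688.697],
       [   0.   ,    0.   ,    0.   ,    1.   ]])}
top {'fx': 496.46528990950566, 'fy': 496.46528990950566, 'cx': 256.71139054014316, 'cy': 189.6486087335148, 'pose': array([[  -0.004,    0.992,   -0.125,  379.7  ],
       [  -1.   ,   -0.005,   -0.008,   -1.669],
       [  -0.008,    0.125,    0.992, 1546.971],
       [   0.   ,    0.   ,    0.   ,    1.   ]])}
wrist {'fx': 312.0165055177269, 'fy': 312.0165055177269, 'cx': 254.11610061613072, 'cy': 193.7612693861271, 'tool_from_camera': array([[   0.001,    0.948,    0.319,   81.828],
       [   1.   ,   -0.001,    0.001,   -1.089],
       [   0.002,    0.319,   -0.948, -143.585],
       [   0.   ,    0.   ,    0.   ,    1.   ]])}
{'clock': 0.1, 'qpos': array([ 1.239,  0.629,  0.038,  1.518, -0.027,  0.996, -0.02 ]), 'qd': array([-0.001, -0.003, -0.   , -0.001, -0.   ,  0.001,  0.001]), 'tau': array([  0.003, -56.453,   1.23 , -19.397,   0.011,   0.005,  -0.   ]), 'eef_pos': array([ 170.6  , -626.613,  230.495]), 'tool_rot': array([-3.14 ,  0.   ,  0.266]), 'force': array([-0.143, -0.573,  0.209]), 'torque': array([-0.004, -0.044, -0.02 ]), 'width': 85.34100987002694}
```

Run:
```python
import cv2
for n in 'ts':
    cv2.imwrite(f'pics/{n}0b.png',cv2.resize(cv2.imread(f'pics/{n}0.png'),(768,576),interpolation=cv2.INTER_CUBIC))
```

```text
(no output)
```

View pics/t0b.png

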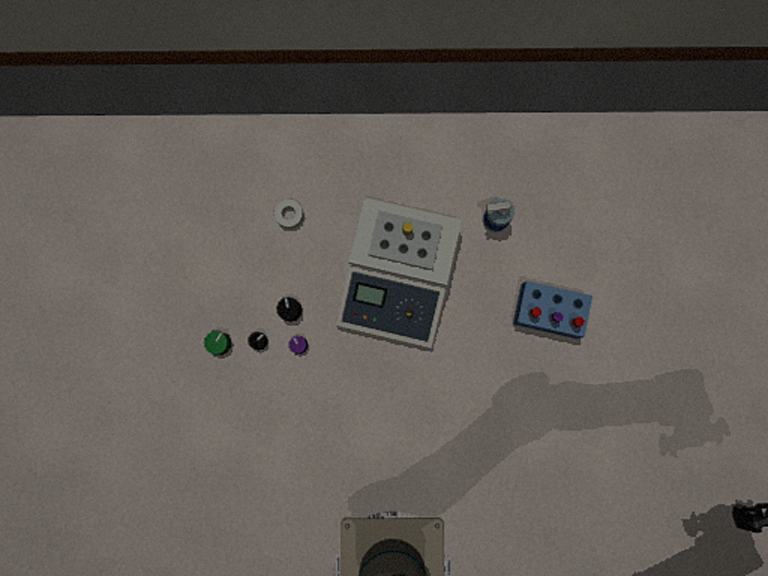

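View pics/s0b.png

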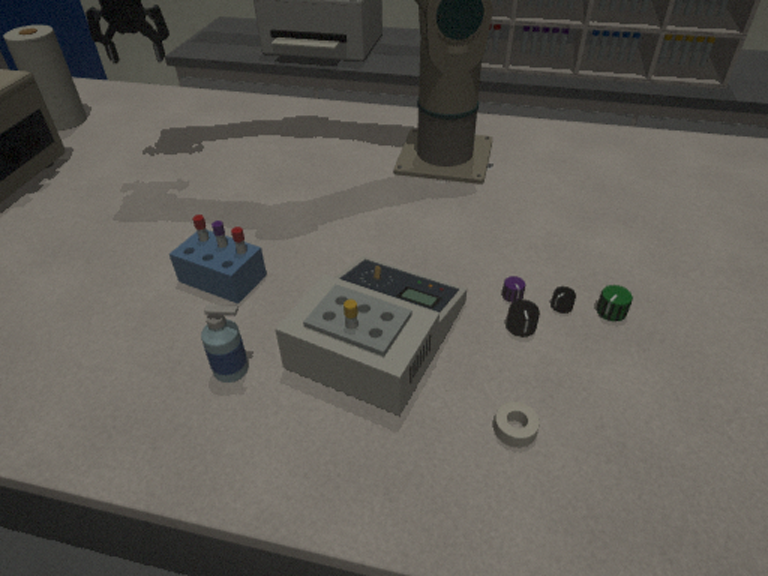

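Candidates for the knob, in the enlarged top view: green (217,343), small black (258,341), larger black (289,308), purple (298,345). I choose the small black one at (258,341). The red caps are at (536,312) and (578,322), with the purple cap between them at (557,317). The yellow tube is at (408,228), and the shaft is near (409,314).

```bash
cat >> h.py <<'E'
np.set_printoptions(precision=3,suppress=True)
def campose(n,st=None):
    c=eyes.calibration(n)
    if n!='wrist': return c,c['pose']
    T=np.eye(4); T[:3,:3]=R.from_euler('xyz',st['tool_rot']).as_matrix(); T[:3,3]=st['eef_pos']
    return c,T@c['tool_from_camera']
def cast(cp,px,z):
    c,P=cp; px=np.atleast_2d(px).astype(float)
    d=np.c_[(px[:,0]-c['cx'])/c['fx'],-(px[:,1]-c['cy'])/c['fy'],-np.ones(len(px))]@P[:3,:3].T
    return P[:3,3]+d*((z-P[2,3])/d[:,2])[:,None]
def proj(cp,X):
    c,P=cp; q=(np.atleast_2d(X)-P[:3,3])@P[:3,:3]
    return np.c_[c['cx']-c['fx']*q[:,0]/q[:,2],c['cy']+c['fy']*q[:,1]/q[:,2]]
def blobs(m,lo=20,hi=1e9):
    n,l,s,ce=cv2.connectedComponentsWithStats(m.astype(np.uint8))
    return [(*ce[i].round(1),int(s[i,4])) for i in range(1,n) if lo<=s[i,4]<=hi]
def hsv(im): return cv2.cvtColor(im,cv2.COLOR_RGB2HSV).astype(int)
def inc(st,pos,rotm):
    "tool-frame shift cm, rotvec deg to reach pos/rot from state"
    A=R.from_euler('xyz',st['tool_rot']).as_matrix()
    return np.r_[A.T@(np.array(pos)-st['eef_pos'])/10, np.degrees(R.from_matrix(A.T@rotm).as_rotvec())]
E
python3 - <<'E'
from h import *
im=cv2.imread('pics/t0.png')[:,:,::-1].copy(); cp=campose('top')
H=hsv(im)
red=(H[...,1]>150)&((H[...,0]<6)|(H[...,0]>174))&(H[...,2]>90)
for b in blobs(red,5): print('red',b,cast(cp,b[:2],110))
ye=(H[...,1]>130)&(H[...,0]>15)&(H[...,0]<32)&(H[...,2]>90)
for b in blobs(ye,5): print('yel',b,cast(cp,b[:2],140))
dk=(H[...,2]<60); dk[:100]=0; dk[240:]=0
for b in blobs(dk,10): print('dark',b,cast(cp,b[:2],100),cast(cp,b[:2],30)[0,:2])
E
```

```text
red (np.float64(357.4), np.float64(207.4), 29) [[ 507.056 -282.131  110.   ]]
red (np.float64(386.0), np.float64(213.7), 28) [[ 488.366 -364.204  110.   ]]
yel (np.float64(271.5), np.float64(150.9), 29) [[669.074 -33.762 140.   ]]
dark (np.float64(190.9), np.float64(139.7), 17) [[712.659 205.079 100.   ]] [728.767 215.08 ]
dark (np.float64(328.5), np.float64(148.9), 114) [[ 682.348 -203.663  100.   ]] [ 696.989 -213.435]
dark (np.float64(332.3), np.float64(141.9), 15) [[ 703.449 -215.404  100.   ]] [ 719.111 -225.743]
dark (np.float64(197.2), np.float64(148.7), 26) [[685.245 185.998 100.   ]] [700.026 195.077]
dark (np.float64(258.7), np.float64(150.7), 28) [[678.127   3.287 100.   ]] [692.563   3.526]
dark (np.float64(272.2), np.float64(156.4), 25) [[660.708 -36.617 100.   ]] [674.303 -38.308]
dark (np.float64(283.8), np.float64(156.5), 28) [[660.21  -70.955 100.   ]] [673.78  -74.307]
dark (np.float64(255.8), np.float64(162.5), 28) [[642.648  12.029 100.   ]] [655.368  12.692]
dark (np.float64(268.5), np.float64(165.2), 28) [[634.338 -25.473 100.   ]] [646.657 -26.625]
dark (np.flo
[... 546 characters left out ...]
.   ]] [520.304 206.957]
dark (np.float64(384.9), np.float64(202.0), 26) [[ 523.381 -364.771  100.   ]] [ 530.332 -382.337]
dark (np.float64(355.0), np.float64(210.6), 27) [[ 498.611 -276.818  100.   ]] [ 504.363 -290.129]
dark (np.float64(368.8), np.float64(213.3), 37) [[ 490.529 -316.747  100.   ]] [ 495.89  -331.989]
dark (np.float64(382.5), np.float64(216.5), 31) [[ 481.005 -356.26   100.   ]] [ 485.906 -373.414]
dark (np.float64(171.6), np.float64(227.1), 117) [[452.983 258.155 100.   ]] [456.529 270.725]
dark (np.float64(150.2), np.float64(230.3), 61) [[443.96 320.42 100.  ]] [447.069 336.002]
dark (np.float64(202.1), np.float64(232.0), 22) [[438.347 169.053 100.   ]] [441.184 177.312]
```

```bash
cat >> h.py <<'E'
def down(yaw): return R.from_euler('xyz',[np.pi,0,yaw]).as_matrix()
E
python3 - <<'E'
from h import *
st=ctrl.read_state()
print(inc(st,[498,-323,212],down(np.pi/2-.224)))
E
```

```text
[ 39.564 -20.695   1.885  -0.089  -0.053 -61.942]
```

>>> move_arm(increments=[[39.6, -20.7, 1.9, 0, 0, -62], [39.6, -20.7, 1.9, 0, 0, -62], [39.6, -20.7, 1.9, 0, 0, -62], [39.6, -20.7, 1.9, 0, 0, -62], [39.6, -20.7, 1.9, 0, 0, -62], [39.6, -20.7, 1.9, 0, 0, -62], [39.6, -20.7, 1.9, 0, 0, -62], [39.6, -20.7, 1.9, 0, 0, -62], [39.6, -20.7, 1.9, 0, 0, -62], [39.6, -20.7, 1.9, 0, 0, -62], [39.6, -20.7, 1.9, 0, 0, -62], [39.6, -20.7, 1.9, 0, 0, -62]])

```text
clock: 1.3
eef_pos: [497.3, -324.6, 211.9]
tool_rot: [-3.14, 0.001, 1.346]
force: [0.4, -1.1, 0.3]
width: 85.4
```

Run:
```python
from h import *
import pickle
st=ctrl.read_state(); im=shot('wrist','w1.png'); cp=campose('wrist',st); pickle.dump((st,im),open('w1.pkl','wb'))
print(st['clock'],st['eef_pos'],st['tool_rot'],st['qd'],st['qpos'])
H=hsv(im)
red=(H[...,1]>130)&((H[...,0]<7)|(H[...,0]>173))&(H[...,2]>60)
for b in blobs(red,60): print('red',b,cast(cp,b[:2],110),cast(cp,b[:2],100))
for p in proj(cp,[[507,-282,110],[488.4,-364.2,110]]): print(p)
cv2.imwrite('pics/w1b.png',cv2.resize(im[:,:,::-1],(768,576)))
```

```text
1.3 [ 497.253 -324.554  211.94 ] [-3.14   0.001  1.346] [ 0.019 -0.004  0.005  0.001 -0.002 -0.003  0.   ] [ 0.695  0.578 -0.259  1.696  0.183  0.892  0.136]
red (np.float64(255.9), np.float64(138.1), 468) [[ 508.001 -279.25   110.   ]] [[ 507.706 -280.706  100.   ]]
red (np.float64(255.2), np.float64(232.1), 452) [[ 489.59  -358.109  110.   ]] [[ 488.545 -362.778  100.   ]]
[255.427 141.812]
[255.411 238.566]
```

View pics/w1b.png

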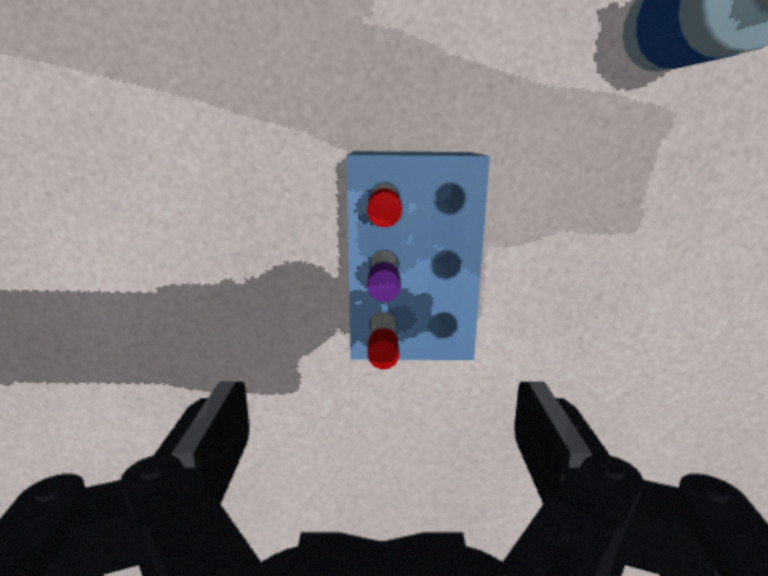

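```bash
cat >> h.py <<'E'
def captop(im,st,z,mask,lo=60,r=9.5):
    "cap-top centres from lowest mask edge at height z, in world"
    cp=campose('wrist',st); A=R.from_euler('xyz',st['tool_rot']).as_matrix(); out=[]
    n,l,s,ce=cv2.connectedComponentsWithStats(mask.astype(np.uint8))
    for i in range(1,n):
        if s[i,4]<lo: continue
        y=s[i,1]+s[i,3]-.5   # bottom edge
        out.append(cast(cp,[s[i,0]+s[i,2]/2-.5,y],z)[0]+A[:,0]*r)
    return np.array(out)
def redm(im):
    H=hsv(im); return (H[...,1]>130)&((H[...,0]<7)|(H[...,0]>173))&(H[...,2]>60)
E
python3 - <<'E'
from h import *
import pickle
st,im=pickle.load(open('w1.pkl','rb'))
c=captop(im,st,110,redm(im)); print(c, np.linalg.norm(c[0]-c[1]))
d=c[0]-c[1]; y=np.arctan2(-d[0],d[1]); print('yaw',y)
H=hsv(im); m=(H[...,0]>105)&(H[...,2]<85); m[260:]=0
print(blobs(m,60))
for p in c: print(inc(st,[p[0],p[1],175],down(np.pi/2-.235)))
E
```

```text
[[ 508.041 -279.552  109.992]
 [ 488.674 -361.446  109.992]] 84.15310790889018
yaw -0.23221753646713866
[(np.float64(443.2), np.float64(23.5), 1439), (np.float64(299.6), np.float64(131.7), 226), (np.float64(296.9), np.float64(176.5), 182), (np.float64(254.4), np.float64(178.3), 148), (np.float64(262.6), np.float64(214.6), 237), (np.float64(294.8), np.float64(216.3), 159), (np.float64(152.8), np.float64(256.9), 85)]
[ 4.631  0.055  3.69  -0.081  0.05   0.599]
[-3.784 -0.01   3.697 -0.081  0.05   0.599]
```

>>> move_arm(increments=[[4.5, 0, 0, 0, 0, 0.6], [4.5, 0, 4, 0, 0, 0.6], [4.5, 0, 8, 0, 0, 0.6], [4.5, 0, 11.5, 0, 0, 0.6], [4.5, 0, 13.2, 0, 0, 0.6], [4.5, 0, 13.2, 0, 0, 0.6], [4.5, 0, 13.2, 0, 0, 0.6]])

```text
clock: 2.05
eef_pos: [508.0, -280.8, 80.7]
tool_rot: [3.141, 0.0, 1.335]
force: [0.6, -0.3, -0.2]
width: 85.2
```

>>> move_arm(increments=[[0, 0, 0, 0, 0, 0], [0, 0, 0, 0, 0, 0], [0, 0, 0, 0, 0, 0], [0, 0, 0, 0, 0, 0], [0, 0, 0, 0, 0, 0], [0, 0, 0, 0, 0, 0], [0, 0, 0, 0, 0, 0], [0, 0, 0, 0, 0, 0]], grip=-1)

```text
clock: 2.85
eef_pos: [508.5, -279.6, 80.7]
tool_rot: [3.141, 0.0, 1.337]
force: [-0.8, 0.0, 5.5]
width: 17.3
```

>>> move_arm(increments=[[0, 0, -1, 0, 0, 0], [0, 0, -3, 0, 0, 0], [0, 0, -6, 0, 0, 0], [0, 0, -10, 0, 0, 0], [0, 0, -14, 0, 0, 0], [0, 0, -15, 0, 0, 0], [0, 0, -15, 0, 0, 0], [0, 0, -15, 0, 0, 0]])

```text
clock: 3.65
eef_pos: [507.6, -279.3, 229.4]
tool_rot: [-3.14, -0.0, 1.337]
force: [1.0, -0.1, -0.3]
width: 17.2
```

Run:
```python
from h import *
import pickle
st=ctrl.read_state(); im=shot('wrist','w2.png'); cp=campose('wrist',st); pickle.dump((st,im),open('w2.pkl','wb'))
print(st['eef_pos'],st['width'],st['force'])
m=redm(im); n,l,s,ce=cv2.connectedComponentsWithStats(m.astype(np.uint8)); print(s[s[:,4]>40])
# target above heater: midpoint of front wells
print(inc(st,[633,-25,235],down(np.pi/2-.243)))
cv2.imwrite('pics/w2b.png',im[150:,100:420,::-1])
```

```text
[ 507.608 -279.268  229.374] 17.19110280125007 [ 1.046 -0.092 -0.266]
[[     0      0    512    384 194688]
 [   235    254     40     58   1920]]
[27.638  6.317 -0.565 -0.101 -0.017  0.55 ]
```

View pics/w2b.png

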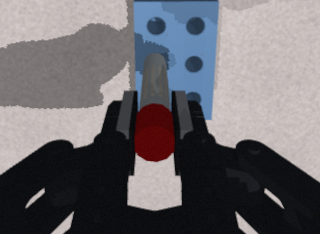

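>>> move_arm(increments=[[27.6, 6.3, -0.6, 0, 0, 0.6], [27.6, 6.3, -0.6, 0, 0, 0.6], [27.6, 6.3, -0.6, 0, 0, 0.6], [27.6, 6.3, -0.6, 0, 0, 0.6], [27.6, 6.3, -0.6, 0, 0, 0.6], [27.6, 6.3, -0.6, 0, 0, 0.6], [27.6, 6.3, -0.6, 0, 0, 0.6], [27.6, 6.3, -0.6, 0, 0, 0.6], [27.6, 6.3, -0.6, 0, 0, 0.6], [27.6, 6.3, -0.6, 0, 0, 0.6]])

```text
clock: 4.7
eef_pos: [632.8, -27.7, 235.6]
tool_rot: [-3.14, 0.001, 1.324]
force: [0.0, 0.2, -0.3]
width: 16.8
```

Run:
```python
from h import *
import pickle
st=ctrl.read_state(); im=shot('wrist','w3.png'); cp=campose('wrist',st); pickle.dump((st,im),open('w3.pkl','wb'))
print(st['eef_pos'],st['width'],st['tool_rot'],st['qpos'])
H=hsv(im); m=(H[...,2]<75)
for b in blobs(m,100,1500): print(b,cast(cp,b[:2],100)[0])
cv2.imwrite('pics/w3b.png',cv2.resize(im[:,:,::-1],(768,576)))
```

```text
[632.817 -27.718 235.612] 16.789547285739307 [-3.14   0.001  1.324] [ 0.157  0.61  -0.263  1.555  0.179  1.002 -0.405]
(np.float64(42.3), np.float64(11.2), 420) [503.941 150.116 100.   ]
(np.float64(158.0), np.float64(122.8), 943) [563.36   46.206 100.   ]
```

View pics/w3b.png

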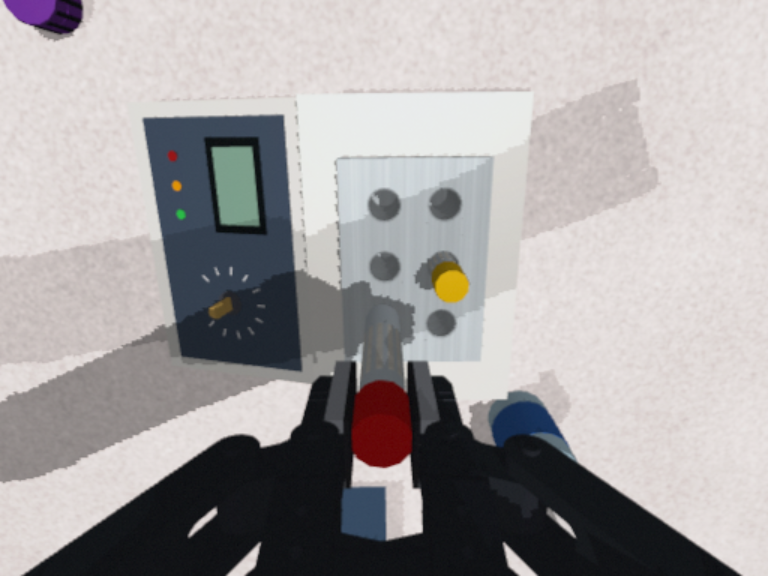

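```bash
cat >> h.py <<'E'
def heldtube(im,st,ztop=-29.3):
    cp=campose('wrist',st); A=R.from_euler('xyz',st['tool_rot']).as_matrix(); e=st['eef_pos']
    m=redm(im); n,l,s,ce=cv2.connectedComponentsWithStats(m.astype(np.uint8)); i=1+np.argmax(s[1:,4])
    b=cast(cp,[s[i,0]+s[i,2]/2-.5,s[i,1]+s[i,3]-.5],e[2]-ztop)[0]
    return A.T@(b-e)+[9.5,0,0]
def wells(im,st,z=100,guess=None,w=14):
    cp=campose('wrist',st); g=cv2.GaussianBlur(cv2.cvtColor(im,cv2.COLOR_RGB2GRAY),(3,3),0); out=[]
    for q in guess:
        u,v=np.round(proj(cp,q)[0]).astype(int)
        p=g[v-w:v+w+1,u-w:u+w+1]
        _,t=cv2.threshold(p,0,255,cv2.THRESH_BINARY_INV+cv2.THRESH_OTSU)
        n,l,s,ce=cv2.connectedComponentsWithStats(t); i=1+np.argmax(s[1:,4])
        out.append(cast(cp,[u-w+ce[i,0],v-w+ce[i,1]],z)[0]); print('well px',u-w+ce[i,0],v-w+ce[i,1],'box',s[i,2:])
    return np.array(out)
E
python3 - <<'E'
from h import *
import pickle
for f in ['w2','w3']:
    st,im=pickle.load(open(f+'.pkl','rb')); print('held cap top in tool',heldtube(im,st))
cp=campose('wrist',st)
G=cast(cp,[[256,136],[296.7,136],[256,177.3],[294,215.3]],100)
W=wells(im,st,guess=G); print(W)
# fit heater pose: local coords
L=np.array([[44.5,38],[80.5,38],[44.5,0],[80.5,-38]])
def fit(L,W):
    a=L-L.mean(0); b=W[:,:2]-W[:,:2].mean(0)
    th=np.arctan2((a[:,0]*b[:,1]-a[:,1]*b[:,0]).sum(),(a*b).sum()); Rm=np.array([[np.cos(th),-np.sin(th)],[np.sin(th),np.cos(th)]])
    t=W[:,:2].mean(0)-Rm@L.mean(0); return th,t,W[:,:2]-(L@Rm.T+t),Rm
th,t,res,Rm=fit(L,W); print('wrist',th,t); print(res)
LL=np.array([[44.5,38],[44.5,-38]]); print(LL@Rm.T+t)
T=np.array([[678.127,3.287],[660.21,-70.955],[642.648,12.029],[634.338,-25.473],[624.251,-62.299]])
th2,t2,r2,Rm2=fit(np.array([[80.5,38],[80.5,-38],[44.5,38],[44.5,0],[44.5,-38]]),T); print('top',th2,t2,r2.std()); print(LL@Rm2.T+t2)
E
```

```text
held cap top in tool [ -0.79   -0.563 -29.302]
held cap top in tool [ -0.804  -0.784 -29.285]
well px 256.2651296829971 136.7435158501441 box [ 21  22 347]
well px 296.4957983193277 135.79551820728292 box [ 22  21 357]
well px 256.2547770700637 177.51273885350318 box [ 21  20 314]
well px 293.6914893617021 214.7163120567376 box [ 20  18 282]
[[644.042  13.464 100.   ]
 [678.896   5.596 100.   ]
 [634.97  -23.009 100.   ]
 [661.046 -67.918 100.   ]]
wrist -0.23582684559262962 [591.749 -12.601]
[[ 0.146 -0.486]
 [-0.003  0.057]
 [-0.047 -0.011]
 [-0.096  0.44 ]]
[[643.896  13.95 ]
 [626.138 -59.947]]
top -0.23931520533484113 [590.693 -14.721] 0.33623860427133795
[[642.933  11.648]
 [624.918 -62.186]]
```

Run:
```python
from h import *
st=ctrl.read_state()
print(inc(st,[644.8,14.6,185],down(np.pi/2-.237)))
```

```text
[ 4.375  0.123  5.086 -0.044  0.057 -0.537]
```

>>> move_arm(increments=[[2.2, 0.1, 0, 0, 0, -0.5], [4.4, 0.1, 0, 0, 0, -0.5], [4.4, 0.1, 2.5, 0, 0, -0.5], [4.4, 0.1, 5, 0, 0, -0.5], [4.4, 0.1, 5, 0, 0, -0.5], [4.4, 0.1, 5, 0, 0, -0.5], [4.4, 0.1, 5, 0, 0, -0.5]])

```text
clock: 5.45
eef_pos: [646.1, 16.4, 187.8]
tool_rot: [3.139, -0.001, 1.335]
force: [-0.6, -0.3, 0.0]
width: 17.3
```

Run:
```python
from h import *
import pickle
st=ctrl.read_state(); im=shot('wrist','w4.png'); cp=campose('wrist',st); pickle.dump((st,im),open('w4.pkl','wb'))
print(st['eef_pos'],st['tool_rot'],heldtube(im,st)); 
print('err to FL target',inc(st,[644.8,14.6,185],down(np.pi/2-.237)))
cv2.imwrite('pics/w4b.png',cv2.resize(im[150:330,160:400,::-1],(720,540),interpolation=cv2.INTER_CUBIC))
```

```text
[646.114  16.351 187.816] [ 3.139 -0.001  1.335] [ -0.774  -0.771 -29.309]
err to FL target [-0.201 -0.087  0.281  0.136 -0.042  0.049]
```

View pics/w4b.png

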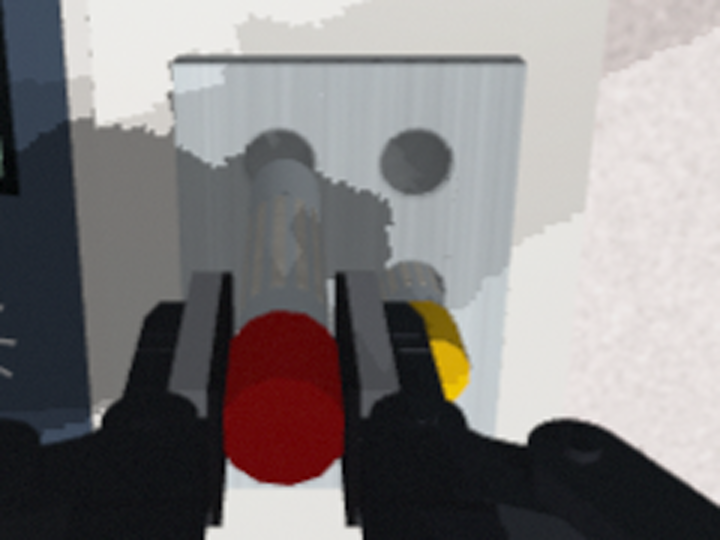

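Run:
```python
from h import *
import pickle
st,im=pickle.load(open('w4.pkl','rb')); cp=campose('wrist',st); A=R.from_euler('xyz',st['tool_rot']).as_matrix(); e=st['eef_pos']
w=A.T@(cast(cp,[253.5,192.7],100)[0]-e); print('well in tool', w-[9.25,0,0])
q=A.T@(cast(cp,[253.5,192.7+66/3],100)[0]-e); print(q)
C=cp[0]['tool_from_camera']; o=C[:3,3]
p=A.T@(cast(cp,[255.5,202.3],100)[0]-e); d=(p-o)[[0,2]]; d/=np.hypot(*d); 
# centre at z=62.7, tangent distance 8 on -x side of ray
n=np.array([d[1],-d[0]]); # pointing +x when d points down(+z)
# (c-o).n=-8
x0=(-8-(62.7-o[2])*n[1])/n[0]+o[0]; print('foot x',x0)
f=A.T@(cast(cp,[255.5,205],e[2]-62.7)[0]-e); print('foot y',f[1])
s2=ctrl.read_state(); print(s2['eef_pos'],s2['clock'])
```

```text
well in tool [-2.978 -1.306 87.818]
[-12.265  -1.302  87.804]
foot x -1.0438696832934227
foot y 0.17243758036827916
[646.169  16.484 187.953] 5.5
```

>>> move_arm(increments=[[-0.2, -0.11, 0, -0.1, 0, 0], [-0.2, -0.11, 0, -0.1, 0, 0], [-0.2, -0.11, 0, -0.1, 0, 0], [-0.2, -0.11, 0, -0.1, 0, 0], [-0.2, -0.11, 0, -0.1, 0, 0], [-0.2, -0.11, 0, -0.1, 0, 0]])

```text
clock: 6.1
eef_pos: [643.6, 15.2, 186.3]
tool_rot: [3.14, 0.0, 1.336]
force: [0.5, 0.8, -0.0]
width: 17.0
```

>>> move_arm(increments=[[0, 0, 0.5, 0, 0, 0], [0, 0, 1, 0, 0, 0], [0, 0, 1.5, 0, 0, 0], [0, 0, 2, 0, 0, 0], [0, 0, 2.5, 0, 0, 0], [0, 0, 2.5, 0, 0, 0]])

```text
clock: 6.7
eef_pos: [643.2, 15.0, 160.3]
tool_rot: [3.141, 0.0, 1.336]
force: [-0.4, -0.3, -0.4]
width: 17.4
```

>>> move_arm(increments=[[0, 0, 0.8, 0, 0, 0], [0, 0, 1.6, 0, 0, 0], [0, 0, 2.4, 0, 0, 0], [0, 0, 3.2, 0, 0, 0], [0, 0, 4, 0, 0, 0], [0, 0, 4.6, 0, 0, 0], [0, 0, 4.6, 0, 0, 0], [0, 0, 4.6, 0, 0, 0]])

```text
clock: 7.5
eef_pos: [643.8, 15.2, 115.3]
tool_rot: [3.14, 0.0, 1.336]
force: [0.1, 0.9, -0.3]
width: 17.3
```

Run:
```python
from h import *
import pickle
st=ctrl.read_state(); im=shot('wrist','w5.png'); print(st['eef_pos'],st['force'],heldtube(im,st))
s=ctrl.read_state(); print(s['eef_pos'],s['force'])
```

```text
[643.762  15.171 115.282] [ 0.106  0.924 -0.316] [ -0.781  -0.77  -29.301]
[643.903  15.215 115.534] [ 0.235  0.125 -0.378]
```

>>> move_arm(increments=[[0, 0, 0.3, 0, 0, 0], [0, 0, 0.5, 0, 0, 0], [0, 0, 0.5, 0, 0, 0], [0, 0, 0.5, 0, 0, 0]])

```text
clock: 7.95
eef_pos: [644.1, 15.2, 110.8]
tool_rot: [3.139, -0.0, 1.336]
force: [0.8, -1.0, 3.7]
width: 17.1
```

>>> move_arm(increments=[[0, 0, 0, 0, 0, 0], [0, 0, 0, 0, 0, 0], [0, 0, 0, 0, 0, 0], [0, 0, 0, 0, 0, 0], [0, 0, 0, 0, 0, 0], [0, 0, 0, 0, 0, 0], [0, 0, -3, 0, 0, 0], [0, 0, -7, 0, 0, 0], [0, 0, -11, 0, 0, 0], [0, 0, -12, 0, 0, 0], [0, 0, -12, 0, 0, 0]], grip=1)

```text
clock: 9.05
eef_pos: [644.8, 15.3, 232.5]
tool_rot: [3.136, -0.001, 1.336]
force: [0.8, 1.0, 0.3]
width: 85.5
```

Run:
```python
from h import *
import pickle
st=ctrl.read_state(); im=shot('wrist','w6.png'); pickle.dump((st,im),open('w6.pkl','wb')); m=redm(im)
print(st['eef_pos'],st['width'],blobs(m,60),captop(im,st,140,m))
print(inc(st,[488.5,-361.7,190],down(np.pi/2-.235)))
```

```text
[644.774  15.298 232.518] 85.50668748110584 [(np.float64(251.5), np.float64(196.7), 510)] [[641.85   15.069 140.011]]
[-40.309  -6.434   4.166   0.344  -0.067  -0.016]
```

>>> move_arm(increments=[[-40.3, -6.4, 0, 0.3, 0, 0], [-40.3, -6.4, 0, 0.3, 0, 0], [-40.3, -6.4, 0, 0.3, 0, 0], [-40.3, -6.4, 0, 0.3, 0, 0], [-40.3, -6.4, 0, 0.3, 0, 0], [-40.3, -6.4, 0, 0.3, 0, 0], [-40.3, -6.4, 0, 0.3, 0, 0], [-40.3, -6.4, 0, 0.3, 0, 0], [-40.3, -6.4, 3, 0.3, 0, 0], [-40.3, -6.4, 4.2, 0.3, 0, 0], [-40.3, -6.4, 4.2, 0.3, 0, 0], [-40.3, -6.4, 4.2, 0.3, 0, 0]])

```text
clock: 10.3
eef_pos: [488.6, -359.3, 187.7]
tool_rot: [-3.137, -0.002, 1.339]
force: [0.4, -0.4, 0.4]
width: 85.3
```

Run:
```python
from h import *
st=ctrl.read_state(); print(st['eef_pos'],st['tool_rot'],inc(st,[488.9,-361.7,80.5],down(np.pi/2-.235)))
```

```text
[ 488.563 -359.335  187.718] [-3.137 -0.002  1.339] [-0.244  0.134 10.721 -0.252 -0.117  0.186]
```

>>> move_arm(increments=[[-0.2, 0.1, 0, -0.2, 0, 0.2], [-0.2, 0.1, 4, -0.2, 0, 0.2], [-0.2, 0.1, 8, -0.2, 0, 0.2], [-0.2, 0.1, 10.7, -0.2, 0, 0.2], [-0.2, 0.1, 10.7, -0.2, 0, 0.2], [-0.2, 0.1, 10.7, -0.2, 0, 0.2], [-0.2, 0.1, 10.7, -0.2, 0, 0.2]])

```text
clock: 11.0
eef_pos: [489.5, -364.5, 83.5]
tool_rot: [3.138, 0.001, 1.333]
force: [0.7, 0.3, 0.9]
width: 85.3
```

>>> move_arm(increments=[[0, 0, 0, 0, 0, 0], [0, 0, 0, 0, 0, 0], [0, 0, 0, 0, 0, 0], [0, 0, 0, 0, 0, 0], [0, 0, 0, 0, 0, 0], [0, 0, 0, 0, 0, 0], [0, 0, 0, 0, 0, 0], [0, 0, 0, 0, 0, 0]], grip=-1)

```text
clock: 11.8
eef_pos: [487.6, -364.0, 81.4]
tool_rot: [3.142, 0.0, 1.332]
force: [-1.2, 0.7, 3.0]
width: 17.6
```

>>> move_arm(increments=[[0, 0, -1, 0, 0, 0], [0, 0, -3, 0, 0, 0], [0, 0, -6, 0, 0, 0], [0, 0, -10, 0, 0, 0], [0, 0, -14, 0, 0, 0], [0, 0, -15, 0, 0, 0], [0, 0, -15, 0, 0, 0], [0, 0, -15, 0, 0, 0]])

```text
clock: 12.6
eef_pos: [486.8, -363.5, 230.2]
tool_rot: [-3.14, -0.001, 1.332]
force: [-0.1, -0.6, -0.2]
width: 16.6
```

Run:
```python
from h import *
st=ctrl.read_state(); im=shot('wrist','w7.png'); print(st['eef_pos'],st['width'],st['tool_rot'],heldtube(im,st,-29.5))
# FR: FL TCP (643.9,15.1) shifted 76 mm along -heater y
th=-.237; print([643.9+76*np.sin(th),15.1-76*np.cos(th)])
print(inc(st,[643.9+76*np.sin(th),15.1-76*np.cos(th),190],down(np.pi/2-.237)))
```

```text
[ 486.755 -363.512  230.213] 16.636215826168456 [-3.14  -0.001  1.332] [  3.082  -0.562 -29.502]
[np.float64(626.0561464118439), np.float64(-58.77555000894713)]
[32.901  6.34   4.027 -0.111 -0.031 -0.094]
```

>>> move_arm(increments=[[32.5, 6.3, 0, 0, 0, 0], [32.5, 6.3, 0, 0, 0, 0], [32.5, 6.3, 0, 0, 0, 0], [32.5, 6.3, 0, 0, 0, 0], [32.5, 6.3, 0, 0, 0, 0], [32.5, 6.3, 0, 0, 0, 0], [32.5, 6.3, 0, 0, 0, 0], [32.5, 6.3, 2, 0, 0, 0], [32.5, 6.3, 4, 0, 0, 0], [32.5, 6.3, 4.2, 0, 0, 0], [32.5, 6.3, 4.2, 0, 0, 0], [32.5, 6.3, 4.2, 0, 0, 0], [32.5, 6.3, 4.2, 0, 0, 0]])

```text
clock: 13.95
eef_pos: [626.2, -63.3, 190.0]
tool_rot: [3.14, -0.0, 1.332]
force: [0.1, -0.3, -0.8]
width: 16.9
```

Run:
```python
from h import *
import pickle
s0=ctrl.read_state(); st=s0; im=shot('wrist','w8.png'); pickle.dump((st,im),open('w8.pkl','wb')); s1=ctrl.read_state(); print(s0['eef_pos'],s1['eef_pos'],s0['qd'],heldtube(im,st,-29.5))
print(inc(s1,[625.15,-62.56,188],down(np.pi/2-.237)))
cv2.imwrite('pics/w8b.png',cv2.resize(im[150:330,160:400,::-1],(720,540),interpolation=cv2.INTER_CUBIC))
```

```text
[626.196 -63.321 190.035] [626.2   -63.302 190.111] [-0.001 -0.005 -0.001  0.002  0.001 -0.     0.001] [  3.079  -0.777 -29.503]
[ 0.047 -0.12   0.211  0.092 -0.018 -0.124]
```

View pics/w8b.png

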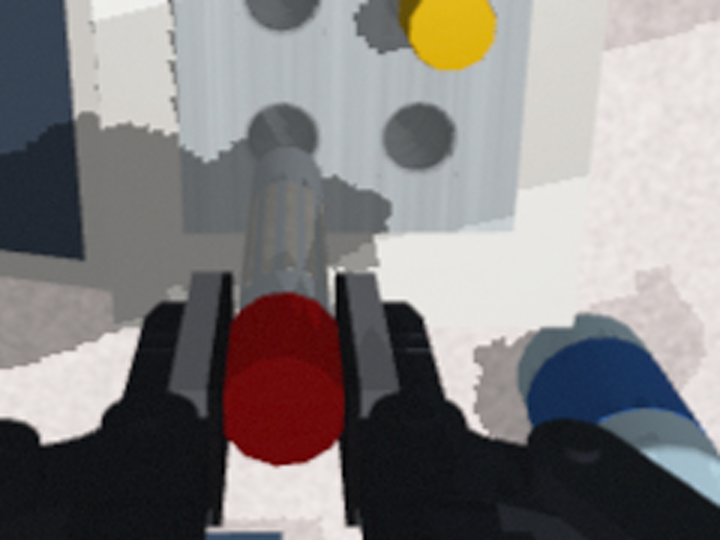

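Run:
```python
from h import *
import pickle
def rel(f,wpx,foot,ft):
    st,im=pickle.load(open(f,'rb')); cp=campose('wrist',st); A=R.from_euler('xyz',st['tool_rot']).as_matrix(); e=st['eef_pos']
    w=A.T@(cast(cp,wpx,100)[0]-e)-[9.25,0,0]
    o=cp[0]['tool_from_camera'][:3,3]; p=A.T@(cast(cp,foot,100)[0]-e); d=(p-o)[[0,2]]; d/=np.hypot(*d); n=np.array([d[1],-d[0]]); zc=ft-8
    x0=(-8-(zc-o[2])*n[1])/n[0]+o[0]; y=(A.T@(cast(cp,[foot[0],foot[1]+4],e[2]-zc)[0]-e))[1]
    print(w,x0,y,'shift',w[0]-x0,w[1]-y)
rel('w4.pkl',[253.5,192.7],[255.5,202.3],70.7)
rel('w8.pkl',[160+283.5/3,150+103/3],[160+287/3,150+147/3],70.5)
```

```text
[-2.982 -1.31  87.817] -1.047427679551305 0.1702273902915643 shift -1.934563297909528 -1.4806057460734146
[ 3.173 -0.536 90.038] 1.5185137292217092 0.28104954835025625 shift 1.654688553975534 -0.8168967505466094
```

>>> move_arm(increments=[[0.13, -0.1, 0, 0, 0, 0], [0.13, -0.1, 0, 0, 0, 0], [0.13, -0.1, 0.5, 0, 0, 0], [0.13, -0.1, 1, 0, 0, 0], [0.13, -0.1, 1.5, 0, 0, 0], [0.13, -0.1, 2, 0, 0, 0], [0.13, -0.1, 2.5, 0, 0, 0], [0.13, -0.1, 3, 0, 0, 0], [0.13, -0.1, 3, 0, 0, 0], [0.13, -0.1, 3, 0, 0, 0]])

```text
clock: 15.0
eef_pos: [625.0, -61.5, 159.1]
tool_rot: [-3.141, 0.0, 1.332]
force: [0.4, -0.8, 0.3]
width: 17.2
```

>>> move_arm(increments=[[0, 0, 0.8, 0, 0, 0], [0, 0, 1.6, 0, 0, 0], [0, 0, 2.4, 0, 0, 0], [0, 0, 3.2, 0, 0, 0], [0, 0, 4, 0, 0, 0], [0, 0, 4.5, 0, 0, 0], [0, 0, 4.9, 0, 0, 0], [0, 0, 4.9, 0, 0, 0], [0, 0, 4.9, 0, 0, 0]])

```text
clock: 15.9
eef_pos: [625.5, -61.5, 111.3]
tool_rot: [3.14, -0.0, 1.332]
force: [-0.9, 0.1, 6.3]
width: 17.0
```

Run:
```python
from h import *
st=ctrl.read_state(); im=shot('wrist','w9.png'); print(st['eef_pos'],st['force'],heldtube(im,st,-29.5))
```

```text
[625.516 -61.461 111.274] [-0.917  0.109  6.285] [ 77.915  -1.915 -29.494]
```

>>> move_arm(increments=[[0, 0, 0, 0, 0, 0], [0, 0, 0, 0, 0, 0], [0, 0, 0, 0, 0, 0], [0, 0, 0, 0, 0, 0], [0, 0, 0, 0, 0, 0], [0, 0, 0, 0, 0, 0], [0, 0, -3, 0, 0, 0], [0, 0, -7, 0, 0, 0], [0, 0, -9, 0, 0, 0], [0, 0, -9, 0, 0, 0], [0, 0, -9, 0, 0, 0]], grip=1)

```text
clock: 17.05
eef_pos: [624.9, -61.6, 200.3]
tool_rot: [3.141, 0.0, 1.332]
force: [0.4, 0.4, -0.8]
width: 85.4
```

```bash
cat >> h.py <<'E'
TH=-.237
def h2w(p,t=(591.75,-12.6)):
    c,s=np.cos(TH),np.sin(TH); return np.array([t[0]+c*p[0]-s*p[1],t[1]+s*p[0]+c*p[1],p[2]])
TIP=h2w([-70-22*np.sin(np.radians(15)),-40,35+60*np.tan(np.radians(15))+22*np.cos(np.radians(15))])
E
python3 - <<'E'
from h import *
st=ctrl.read_state(); im=shot('wrist','w10.png'); m=redm(im)
print(st['eef_pos'],st['width'],captop(im,st,140,m),TIP)
A=down(np.pi/2+TH); print(inc(st,TIP-A@[60,0,40],A))
E
```

```text
[624.867 -61.619 200.263] 85.4045227253799 [[642.211  14.871 139.999]
 [622.885 -60.093 139.999]] [508.78  -33.71   72.327]
[ -6.032 -11.932   8.791   0.017   0.007  -0.098]
```

>>> move_arm(increments=[[-3, -4, 0, 0, 0, 0], [-6, -8, 0, 0, 0, 0], [-6, -11.9, 0, 0, 0, 0], [-6, -11.9, 4, 0, 0, 0], [-6, -11.9, 8, 0, 0, 0], [-6, -11.9, 8.8, 0, 0, 0], [-6, -11.9, 8.8, 0, 0, 0], [-6, -11.9, 8.8, 0, 0, 0]])

```text
clock: 17.9
eef_pos: [495.9, -91.6, 112.7]
tool_rot: [3.141, -0.0, 1.332]
force: [0.4, 0.9, -0.8]
width: 85.6
```

Run:
```python
from h import *
import pickle
st=ctrl.read_state(); im=shot('wrist','w11.png'); pickle.dump((st,im),open('w11.pkl','wb')); cp=campose('wrist',st)
u,v=np.round(proj(cp,TIP)[0]).astype(int); print(st['eef_pos'],u,v)
x0,y0=u-40,v-30; print(x0,y0)
cv2.imwrite('pics/w11b.png',cv2.resize(im[max(0,y0):y0+60,x0:x0+80,::-1],None,fx=9,fy=9,interpolation=cv2.INTER_CUBIC))
```

```text
[495.921 -91.554 112.749] 254 132
214 102
```

View pics/w11b.png

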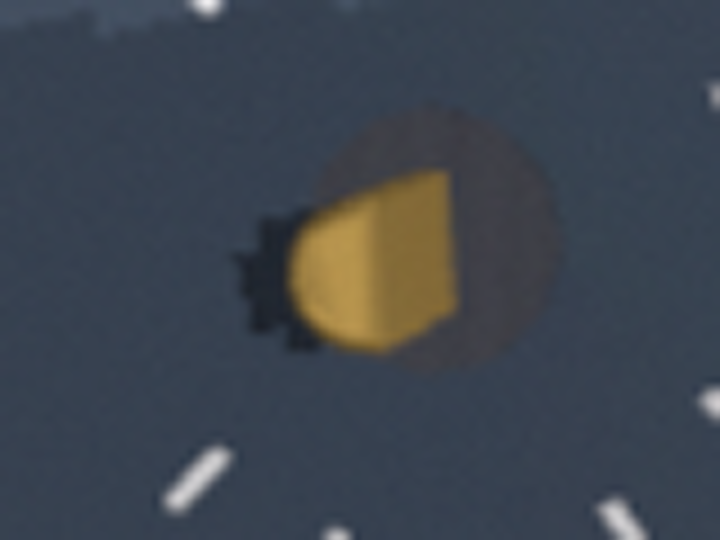

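```bash
cat >> h.py <<'E'
def castp(cp,px,q,n):
    c,P=cp; px=np.atleast_2d(px).astype(float)
    d=np.c_[(px[:,0]-c['cx'])/c['fx'],-(px[:,1]-c['cy'])/c['fy'],-np.ones(len(px))]@P[:3,:3].T
    return P[:3,3]+d*(((q-P[:3,3])@n)/(d@n))[:,None]
HX=np.array([np.cos(TH),np.sin(TH),0]); HY=np.array([-np.sin(TH),np.cos(TH),0]); a15=np.radians(15)
N=-np.sin(a15)*HX+np.array([0,0,np.cos(a15)]); SX=np.cos(a15)*HX+np.array([0,0,np.sin(a15)])  # panel normal, upslope
E
python3 - <<'E'
from h import *
import pickle
st,im=pickle.load(open('w11.pkl','rb')); cp=campose('wrist',st)
k=8; x0,y0=240,115; c=cv2.resize(im[y0:y0+32,x0:x0+30],None,fx=k,fy=k,interpolation=cv2.INTER_CUBIC); H=hsv(c)
br=(H[...,1]>90)&(H[...,0]>10)&(H[...,0]<32)&(H[...,2]>70)
V=cv2.GaussianBlur(c[...,0],(9,9),0).astype(int)
ys=np.where(br.any(1))[0]; tip=[];base=[]
for y in ys[::4]:
    xs=np.where(br[y])[0]; r=xs[-1]; row=V[y,xs]
    print(y,xs[0],r,[int(v) for v in row[::12]])
bb=br&(V>165)
m=cv2.moments(bb.astype(np.uint8)); 
def px(x,y): return [x0+(x+.5)/k-.5,y0+(y+.5)/k-.5]
E
```

```text
48 175 175 [90]
52 156 188 [87, 103, 114]
56 142 189 [87, 97, 114, 125]
60 132 189 [87, 105, 113, 125, 127]
64 123 189 [87, 106, 118, 124, 131, 124]
68 111 189 [89, 106, 115, 125, 129, 131, 124]
72 102 189 [90, 110, 123, 125, 131, 131, 130, 117]
76 91 190 [79, 110, 129, 133, 129, 133, 131, 130, 113]
80 85 190 [81, 110, 132, 145, 130, 132, 132, 130, 127]
84 76 190 [78, 106, 131, 150, 144, 131, 132, 131, 131, 123]
88 71 190 [72, 111, 140, 158, 156, 134, 132, 132, 131, 129]
92 67 190 [74, 117, 151, 168, 166, 140, 132, 131, 131, 131, 114]
96 62 190 [71, 120, 157, 173, 175, 152, 132, 132, 131, 130, 126]
100 59 190 [75, 133, 165, 179, 179, 159, 135, 132, 131, 130, 129]
104 57 191 [76, 146, 172, 182, 182, 165, 138, 132, 132, 130, 131, 107]
108 55 192 [77, 152, 177, 182, 182, 169, 142, 133, 132, 130, 131, 118]
112 53 192 [77, 153, 178, 183, 184, 173, 146, 133, 132, 132, 131, 125]
116 51 192 [74, 152, 176, 183, 184, 176, 150, 133, 133, 132, 131, 128]
120 51 192 [80, 156, 175, 183, 182, 176, 150, 134, 132, 131, 131, 128]
124 50 192 [78, 155, 172, 182, 181, 177, 153, 135, 131, 131, 131, 129]
12
[... 617 characters left out ...]
163, 174, 182, 179, 154, 136, 132, 131, 131, 130, 104]
164 53 196 [76, 152, 165, 175, 183, 176, 149, 135, 132, 131, 131, 131]
168 54 195 [74, 155, 170, 176, 183, 175, 149, 134, 132, 131, 132, 130]
172 56 193 [75, 157, 173, 178, 183, 172, 147, 133, 132, 131, 130, 116]
176 59 187 [79, 159, 176, 179, 182, 165, 142, 131, 132, 131, 116]
180 62 179 [77, 153, 177, 180, 181, 159, 138, 132, 133, 124]
184 66 174 [79, 152, 176, 184, 178, 151, 134, 134, 132, 99]
188 69 170 [74, 138, 171, 182, 170, 148, 133, 131, 115]
192 74 164 [76, 134, 164, 174, 160, 143, 133, 111]
196 78 154 [74, 119, 150, 158, 149, 135, 114]
200 87 148 [88, 119, 135, 139, 128, 104]
204 96 139 [88, 105, 115, 117]
208 119 131 [91, 97]
```

Run:
```python
from h import *
import pickle
st,im=pickle.load(open('w11.pkl','rb')); cp=campose('wrist',st)
k=8; x0,y0=240,115; c=cv2.resize(im[y0:y0+32,x0:x0+30],None,fx=k,fy=k,interpolation=cv2.INTER_CUBIC); H=hsv(c)
br=(H[...,1]>90)&(H[...,0]>10)&(H[...,0]<32)&(H[...,2]>70)
V=cv2.GaussianBlur(c[...,0],(9,9),0).astype(int)
def px(p): p=np.array(p,float); return np.c_[x0+(p[:,0]+.5)/k-.5,y0+(p[:,1]+.5)/k-.5]
t=[];b=[]
for y in range(100,182,2):
    x=np.where(V[y,60:150]>157)[0][-1]+60; t.append([x,y])
for y in range(58,168,2): b.append([np.where(br[y])[0][-1],y])
l=[[np.where(br[y])[0][0],y] for y in range(110,190,2)]
n=N
def ana(p,q):
    W=castp(cp,px(p),q,n); a=(W-q)@SX; h=(W-q)@HY
    m,c0=np.polyfit(h,a,1); ang=np.arctan2(-m,1)   # normal in (SX,HY) = (1,-m)
    print('flat normal angle from upslope (toward heater +y) deg',np.degrees(ang),'dist from nominal axis',c0*np.cos(ang), 'res',np.std(a-m*h-c0))
ana(t,TIP); ana(b,TIP-22*n)
# rough face left side circle
from scipy.optimize import least_squares
W=castp(cp,px(l),TIP,n); P=np.c_[(W-TIP)@SX,(W-TIP)@HY]
s=least_squares(lambda c:np.hypot(P[:,0]-c[0],P[:,1]-c[1])-4.9,[0,0]); print('axis offset (SX,HY) from nominal',s.x,np.std(s.fun))
W=castp(cp,px(l),TIP,n)
```

```text
flat normal angle from upslope (toward heater +y) deg 1.8350885732930384 dist from nominal axis 0.6869106316006702 res 0.02742780855980884
flat normal angle from upslope (toward heater +y) deg 4.751782775658561 dist from nominal axis 0.7491410113282443 res 0.04875668485424629
axis offset (SX,HY) from nominal [ 0.064 -0.078] 0.03755969341821103
```

Run:
```python
from h import *
st=ctrl.read_state(); print(inc(st,[464.6,222.5,135],down(1.72)))
```

```text
[ 29.777 -10.499  -2.189   0.113   0.002 -22.213]
```

>>> move_arm(increments=[[0, -1, -2.2, 0, 0, 0], [29.8, -10.5, -2.2, 0, 0, -22.2], [29.8, -10.5, -2.2, 0, 0, -22.2], [29.8, -10.5, -2.2, 0, 0, -22.2], [29.8, -10.5, -2.2, 0, 0, -22.2], [29.8, -10.5, -2.2, 0, 0, -22.2], [29.8, -10.5, -2.2, 0, 0, -22.2], [29.8, -10.5, -2.2, 0, 0, -22.2], [29.8, -10.5, -2.2, 0, 0, -22.2], [29.8, -10.5, -2.2, 0, 0, -22.2], [29.8, -10.5, -2.2, 0, 0, -22.2]])

```text
clock: 19.05
eef_pos: [464.2, 220.0, 134.5]
tool_rot: [3.141, 0.002, 1.716]
force: [0.9, -0.4, 0.7]
width: 85.3
```

Run:
```python
from h import *
import pickle
st=ctrl.read_state(); im=shot('wrist','w12.png'); pickle.dump((st,im),open('w12.pkl','wb')); cp=campose('wrist',st)
print(st['eef_pos'],st['tool_rot'],proj(cp,[457,272,30]))
cv2.imwrite('pics/w12b.png',cv2.resize(im[:,:,::-1],(768,576),interpolation=cv2.INTER_CUBIC))
```

```text
[464.236 220.034 134.49 ] [3.141 0.002 1.716] [[255.048 130.267]]
```

View pics/w12b.png

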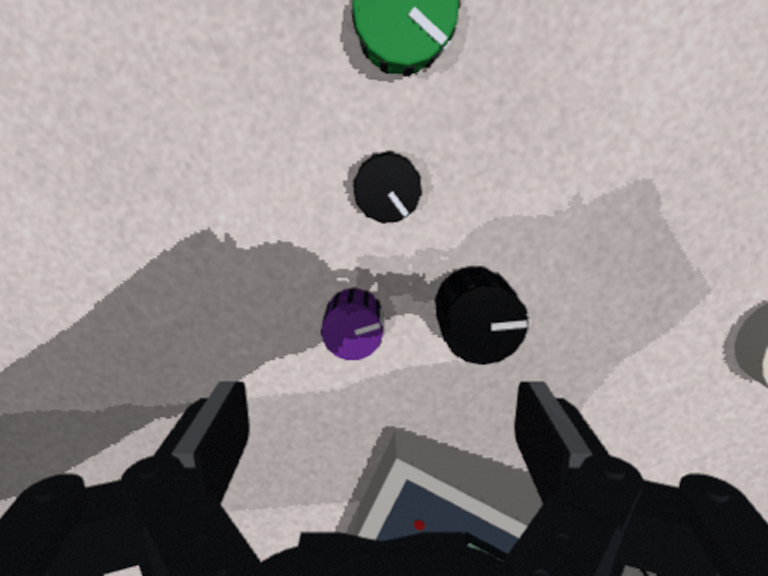

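Run:
```python
from h import *
import pickle
st,im=pickle.load(open('w12.pkl','rb')); cp=campose('wrist',st); A=R.from_euler('xyz',st['tool_rot']).as_matrix()
x0,y0,x1,y1=225,92,295,158; c=im[y0:y1,x0:x1]; g=cv2.cvtColor(c,cv2.COLOR_RGB2GRAY)
dark=(g<85).astype(np.uint8); n,l,s,ce=cv2.connectedComponentsWithStats(dark); i=1+np.argmax(s[1:,4]); print(s[i])
cs,_=cv2.findContours((l==i).astype(np.uint8),cv2.RETR_EXTERNAL,cv2.CHAIN_APPROX_NONE)
h=cv2.convexHull(max(cs,key=len)); M=np.zeros_like(dark); cv2.fillPoly(M,[h],1)
Me=cv2.erode(M,np.ones((3,3)))
w=(g>110)&(Me>0); b=blobs(w,5); print(b)
ys,xs=np.where(w); P=cast(cp,np.c_[xs+x0,ys+y0],30)
H=cast(cp,h[:,0]+[x0,y0],30)[:,:2]; (cx,cy),r=cv2.minEnclosingCircle(H.astype(np.float32)); print('centre',cx,cy,'r',r)
mm=P[:,:2].mean(0); u=np.linalg.svd(P[:,:2]-mm)[2][0]; 
if u@(mm-[cx,cy])<0:u=-u
k=np.array([cx,cy]); print('line mean rel',mm-k,'dir deg',np.degrees(np.arctan2(u[1],u[0])),'radial deg',np.degrees(np.arctan2(*(mm-k)[::-1])), 'extent',((P[:,:2]-k)@u).min(),((P[:,:2]-k)@u).max())
c7=A.T@(np.array([cx,cy,30])-st['eef_pos']); print('in tool',c7)
print(inc(st,[cx,cy,60],down(1.72)),st['qpos'])
```

```text
[  10    9   46   48 1594]
[(np.float64(39.9), np.float64(43.2), 74)]
centre 458.2428283691406 276.3551940917969 r 18.356609344482422
line mean rel [ 7.047 -7.055] dir deg -44.11837241909475 radial deg -45.028674610873026 extent 3.108756523327926 16.82651354352252
in tool [ 56.768   2.217 104.396]
[ 5.672  0.222  7.44   0.005  0.094 -0.221] [-0.294  0.591 -0.302  1.983  0.296  0.61  -0.646]
```

>>> move_arm(increments=[[2.8, 0.2, 2, 0, 0.1, 0], [5.7, 0.2, 5, 0, 0.1, 0], [5.7, 0.2, 8.5, 0, 0.1, 0], [5.7, 0.2, 10, 0, 0.1, 0], [5.7, 0.2, 10, 0, 0.1, 0], [5.7, 0.2, 10, 0, 0.1, 0], [5.7, 0.2, 10, 0, 0.1, 0], [5.7, 0.2, 10, 0, 0.1, 0]])

```text
clock: 19.9
eef_pos: [458.2, 279.3, 35.4]
tool_rot: [3.139, -0.003, 1.719]
force: [0.5, -0.3, 0.1]
width: 85.2
```

Run:
```python
from h import *
st=ctrl.read_state(); print(st['eef_pos'],inc(st,[458.2,276.4,5.5],down(1.72)))
```

```text
[458.158 279.324  35.427] [-0.298 -0.045  2.992  0.12  -0.15  -0.079]
```

>>> move_arm(increments=[[-0.3, 0, 1, 0, 0, 0], [-0.3, 0, 2, 0, 0, 0], [-0.3, 0, 2.8, 0, 0, 0], [-0.3, 0, 2.9, 0, 0, 0], [-0.3, 0, 2.9, 0, 0, 0], [-0.3, 0, 2.9, 0, 0, 0]])

```text
clock: 20.5
eef_pos: [457.5, 276.6, 5.2]
tool_rot: [-3.142, -0.002, 1.72]
force: [0.6, -0.4, 0.5]
width: 85.5
```

```bash
cat >> h.py <<'E'
def knob(im,st,h=None,q=None,n=None,dump=None):
    "knob face centre & pointer, face plane through q with normal n; results in tool frame"
    cp=campose('wrist',st); A=R.from_euler('xyz',st['tool_rot']).as_matrix(); e=st['eef_pos']
    if n is None: n=-A[:,2]
    if q is None: q=e-A[:,2]*h
    g=cv2.cvtColor(im,cv2.COLOR_RGB2GRAY); p=proj(cp,q)[0]
    yy,xx=np.mgrid[:384,:512]; near=np.hypot(xx-p[0],yy-p[1])<26
    m=(g>115)&(hsv(im)[...,1]<70)&near
    l,k=cv2.connectedComponentsWithStats(m.astype(np.uint8))[1:3]
    for i in range(1,len(k)):
        if k[i,4]<15: continue
        ys,xs=np.where(l==i); W=(castp(cp,np.c_[xs,ys],q,n)-e)@A; W=W[:,:2]; mm=W.mean(0); s,u=np.linalg.svd(W-mm)[1:]; 
        t=(W-mm)@u[0]; print('blob',mm,k[i,4],'dir',np.degrees(np.arctan2(u[0][1],u[0][0])),'len',np.ptp(t),'wid',np.ptp((W-mm)@u[1]),'px',xs.mean(),ys.mean())
E
python3 - <<'E'
from h import *
import pickle
st=ctrl.read_state(); im=shot('wrist','w13.png'); pickle.dump((st,im),open('w13.pkl','wb')); print(st['eef_pos'],st['force'])
knob(im,st,h=24.5)
E
```

```text
[457.524 276.595   5.169] [ 0.56  -0.373  0.48 ]
blob [-7.591  5.055] 71 dir 142.6401939643899 len 7.795625945317033 wid 2.205345139338288 px 265.8732394366197 299.90140845070425
```

>>> move_arm(increments=[[0, 0, 0, 0, 0, 0], [0, 0, 0, 0, 0, 0], [0, 0, 0, 0, 0, 0], [0, 0, 0, 0, 0, 0], [0, 0, 0, 0, 0, 0], [0, 0, 0, 0, 0, 0], [0, 0, 0, 0, 0, 0], [0, 0, 0, 0, 0, 0]], grip=-1)

```text
clock: 21.35
eef_pos: [457.7, 276.5, 5.7]
tool_rot: [3.141, -0.002, 1.72]
force: [-0.8, -0.3, 4.7]
width: 34.2
```

>>> move_arm(increments=[[0, 0, -1, 0, 0, 0], [0, 0, -4, 0, 0, 0], [0, 0, -8, 0, 0, 0], [0, 0, -12, 0, 0, 0], [0, 0, -13, 0, 0, 0], [0, 0, -13, 0, 0, 0], [0, 0, -13, 0, 0, 0], [0, 0, -13, 0, 0, 0]])

```text
clock: 22.15
eef_pos: [456.7, 275.4, 133.7]
tool_rot: [-3.139, -0.0, 1.72]
force: [0.1, 0.2, 0.1]
width: 33.7
```

Run:
```python
from h import *
import pickle
st=ctrl.read_state(); im=shot('wrist','w14.png'); pickle.dump((st,im),open('w14.pkl','wb')); print(st['eef_pos'],st['force'],st['width'],st['qpos'])
knob(im,st,h=24.5)
cv2.imwrite('pics/w14b.png',cv2.resize(im[250:340,195:315,::-1],(720,540),interpolation=cv2.INTER_CUBIC))
```

```text
[456.697 275.433 133.75 ] [0.069 0.161 0.123] 33.736852058701054 [-0.391  0.615 -0.305  1.929  0.29   0.642 -0.729]
blob [-7.578  4.023] 88 dir 143.5103129874645 len 9.435967569613982 wid 2.2844025953672453 px 263.60227272727275 299.8636363636364
```

View pics/w14b.png

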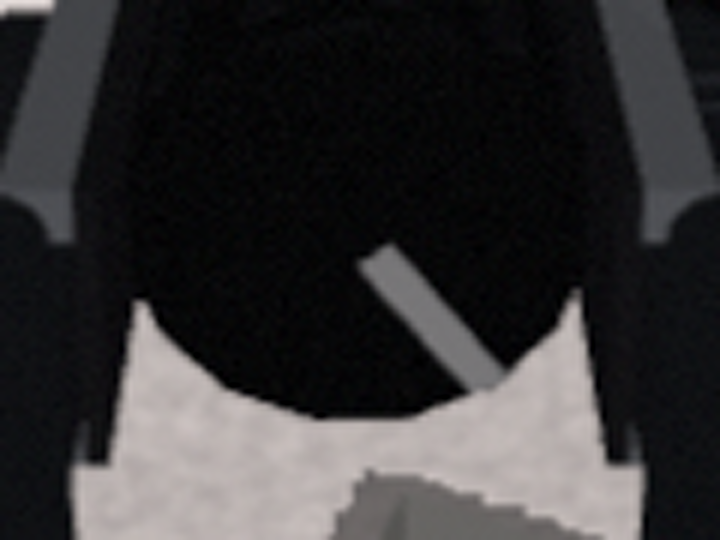

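Run:
```python
from h import *
import pickle
from scipy.optimize import least_squares
st,im=pickle.load(open('w14.pkl','rb')); cp=campose('wrist',st); A=R.from_euler('xyz',st['tool_rot']).as_matrix(); e=st['eef_pos']
f=lambda p,h:((castp(cp,np.array(p)/6+[195-.4,250-.4],e-A[:,2]*h,-A[:,2])-e)@A)[:,:2]
for h in (22.3,24.3,26.3):
    P=f([[140,302],[230,386],[320,418],[405,417],[500,383],[576,297]],h)
    s=least_squares(lambda c:np.hypot(P[:,0]-c[0],P[:,1]-c[1])-c[2],[0,0,18]); s2=least_squares(lambda c:np.hypot(P[:,0]-c[0],P[:,1]-c[1])-18,[0,0])
    L=f([[378,255],[488,385]],h); d=L[1]-L[0]; m=L[1]-s2.x
    print(h,s.x,s2.x,s2.fun,'line',np.degrees(np.arctan2(d[1],d[0])),'radial',np.degrees(np.arctan2(m[1],m[0])),L)
```

```text
22.3 [-2.347 -0.2   18.088] [-2.455 -0.198] [ 0.171 -0.206 -0.015  0.012  0.169 -0.071] line 144.14523241966117 radial 145.056234043617 [[ -5.012   1.301]
 [-17.019   9.979]]
24.3 [-0.938 -0.202 17.789] [-0.679 -0.207] [ 0.006 -0.201  0.048  0.073  0.163 -0.227] line 144.14523241966114 radial 145.71258313737684 [[ -3.559   1.274]
 [-15.368   9.809]]
26.3 [ 0.471 -0.204 17.491] [ 1.097 -0.216] [-0.152 -0.193  0.111  0.136  0.161 -0.378] line 144.14523241966126 radial 146.36904014556754 [[ -2.106   1.247]
 [-13.717   9.639]]
```

```bash
cat >> h.py <<'E'
def goal(off,beta=147.2,kx=-0.6,ky=0,ds=-0.2,dh=0):
    b=np.radians(beta); X=np.cos(b)*SX+np.sin(b)*HY; Z=-N; A=np.c_[X,np.cross(Z,X),Z]
    return TIP+(off-22)*N+ds*SX+dh*HY-A@[kx,ky,0],A
E
python3 - <<'E'
from h import *
st=ctrl.read_state()
for off in (60,37.7,11.7):
    p,A=goal(off); print(p,R.from_matrix(A).as_euler('xyz'),inc(st,p,A))
E
```

```text
[498.635 -30.925 108.85 ] [2.997 0.219 2.316] [-30.934  -0.393   2.472 -11.875  -9.798 -34.873]
[504.245 -32.28   87.31 ] [2.997 0.219 2.316] [-31.152   0.148   4.624 -11.875  -9.798 -34.873]
[510.787 -33.86   62.196] [2.997 0.219 2.316] [-31.407   0.778   7.134 -11.875  -9.798 -34.873]
```

>>> move_arm(increments=[[-5, 0, 0, -2, -1.6, -5.8], [-10, 0, 0, -4, -3.2, -11.6], [-15, 0, 0, -6, -4.9, -17.4], [-20, -0.2, 0.5, -8, -6.5, -23.2], [-25, -0.3, 1, -10, -8.2, -29], [-30, -0.4, 2, -11.9, -9.8, -34.9], [-30.9, -0.4, 2.5, -11.9, -9.8, -34.9], [-30.9, -0.4, 2.5, -11.9, -9.8, -34.9], [-30.9, -0.4, 2.5, -11.9, -9.8, -34.9], [-30.9, -0.4, 2.5, -11.9, -9.8, -34.9], [-30.9, -0.4, 2.5, -11.9, -9.8, -34.9], [-30.9, -0.4, 2.5, -11.9, -9.8, -34.9], [-30.9, -0.4, 2.5, -11.9, -9.8, -34.9]])

```text
clock: 23.5
eef_pos: [499.7, -29.0, 109.9]
tool_rot: [2.994, 0.22, 2.317]
force: [0.3, -0.3, -0.2]
width: 34.0
```

Run:
```python
from h import *
import pickle
st=ctrl.read_state(); im=shot('wrist','w15.png'); pickle.dump((st,im),open('w15.pkl','wb')); print(st['eef_pos'],st['qpos'],st['qd'],st['width'])
for off in (60,37.7): print(inc(st,*goal(off)))
knob(im,st,h=24.3)
sc=shot('scene','s15.png')
cp=campose('scene'); print('tip px',proj(cp,[TIP,TIP-22*N]))
u,v=proj(cp,TIP)[0].astype(int); cv2.imwrite('pics/s15b.png',cv2.resize(sc[v-60:v+40,u-70:u+70,::-1],(700,500),interpolation=cv2.INTER_CUBIC))
```

```text
[499.694 -29.001 109.869] [ 0.163  0.566 -0.297  2.275  1.315  0.241 -0.584] [ 0.007 -0.001 -0.     0.001  0.     0.002 -0.003] 34.04563813294112
[-0.045 -0.223  0.083  0.233  0.044  0.062]
[-0.044 -0.232  2.313  0.233  0.044  0.062]
blob [-7.488  4.566] 126 dir 143.82022104766438 len 8.913816476442062 wid 3.464366573651753 px 262.76190476190476 298.74603174603175
tip px [[252.035 178.406]
 [251.198 186.148]]
```

View pics/s15b.png

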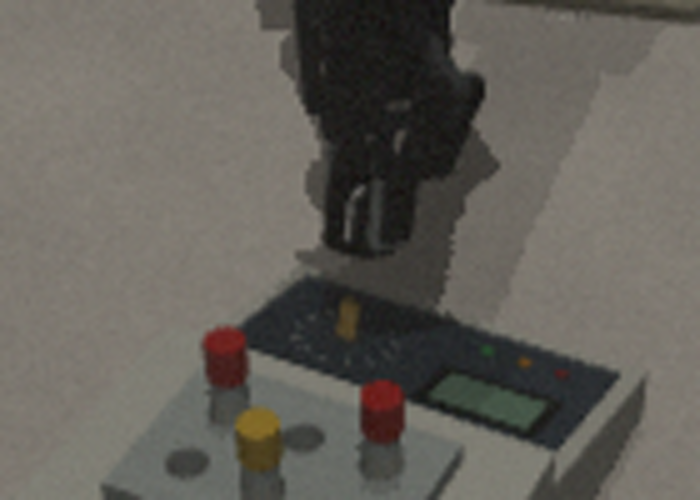

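>>> move_arm(increments=[[0, -0.2, 0.1, 0.2, 0, 0], [0, -0.2, 0.8, 0.2, 0, 0], [0, -0.2, 1.6, 0.2, 0, 0], [0, -0.2, 2, 0.2, 0, 0], [0, -0.2, 2, 0.2, 0, 0], [0, -0.2, 2, 0.2, 0, 0], [0, -0.2, 2, 0.2, 0, 0]])

```text
clock: 24.3
eef_pos: [503.2, -32.5, 90.3]
tool_rot: [2.997, 0.22, 2.316]
force: [0.3, 0.3, 0.5]
width: 34.4
```

Run:
```python
from h import *
st=ctrl.read_state(); print(st['eef_pos'],st['tool_rot'],st['qpos'])
for off in (37.7,27): print(inc(st,*goal(off)))
```

```text
[503.207 -32.515  90.299] [2.997 0.22  2.316] [ 0.163  0.612 -0.292  2.276  1.505  0.242 -0.767]
[ 0.013  0.048  0.313  0.003  0.058 -0.021]
[ 0.015  0.048  1.383  0.003  0.058 -0.021]
```

>>> move_arm(increments=[[0, 0.05, 0.3, 0, 0, 0], [0, 0.05, 0.6, 0, 0, 0], [0, 0.05, 0.9, 0, 0, 0], [0, 0.05, 1.1, 0, 0, 0], [0, 0.05, 1.3, 0, 0, 0], [0, 0.05, 1.5, 0, 0, 0], [0, 0.05, 1.5, 0, 0, 0], [0, 0.05, 1.5, 0, 0, 0]])

```text
clock: 25.1
eef_pos: [507.3, -33.1, 75.6]
tool_rot: [2.998, 0.22, 2.316]
force: [-0.0, -0.3, 0.6]
width: 34.2
```

Run:
```python
from h import *
st=ctrl.read_state(); print(st['eef_pos'],st['tool_rot'],st['qpos'],st['force'],st['force']@N)
for off in (26,11.7): print(inc(st,*goal(off)))
```

```text
[507.256 -33.088  75.586] [2.998 0.22  2.316] [ 0.171  0.65  -0.302  2.273  1.634  0.255 -0.891] [-0.02  -0.281  0.571] 0.5393868784799951
[ 0.002  0.008 -0.043 -0.01   0.036 -0.021]
[ 0.003  0.008  1.387 -0.01   0.036 -0.021]
```

>>> move_arm(increments=[[0, 0, 0.2, 0, 0, 0], [0, 0, 0.4, 0, 0, 0], [0, 0, 0.6, 0, 0, 0], [0, 0, 0.6, 0, 0, 0], [0, 0, 0.6, 0, 0, 0]])

```text
clock: 25.6
eef_pos: [508.7, -33.4, 69.7]
tool_rot: [2.998, 0.22, 2.316]
force: [-0.6, -0.1, 0.3]
width: 34.2
```

Run:
```python
from h import *
import pickle
st=ctrl.read_state(); print(st['eef_pos'],st['qpos'],st['force'],st['force']@N,st['torque'])
print(inc(st,*goal(11.7)))
im=shot('wrist','w16.png'); knob(im,st,h=24.3)
```

```text
[508.743 -33.442  69.739] [ 0.181  0.666 -0.315  2.271  1.679  0.267 -0.933] [-0.608 -0.098  0.32 ] 0.4558735594104979 [0.083 0.401 0.003]
[-0.001  0.01   0.783 -0.013  0.031 -0.021]
blob [-7.489  4.561] 126 dir 143.8198635251115 len 8.913960231406687 wid 3.4644249734624486 px 262.76190476190476 298.74603174603175
```

>>> move_arm(increments=[[0, 0, 0.2, 0, 0, 0], [0, 0, 0.4, 0, 0, 0], [0, 0, 0.6, 0, 0, 0], [0, 0, 0.7, 0, 0, 0], [0, 0, 0.7, 0, 0, 0], [0, 0, 0.7, 0, 0, 0]])

```text
clock: 26.25
eef_pos: [510.5, -33.9, 63.0]
tool_rot: [2.998, 0.22, 2.316]
force: [-1.1, -0.4, 0.2]
width: 34.3
```

Run:
```python
from h import *
st=ctrl.read_state(); print(st['eef_pos'],st['qpos'],st['force'],st['force']@N,st['torque'])
for o in (11.7,7.7): print(inc(st,*goal(o)))
```

```text
[510.503 -33.898  63.016] [ 0.192  0.684 -0.331  2.269  1.724  0.282 -0.974] [-1.145 -0.375  0.245] 0.5018206876163336 [0.058 0.411 0.016]
[ 0.002  0.011  0.086 -0.014  0.035 -0.021]
[ 0.002  0.011  0.486 -0.014  0.035 -0.021]
```

>>> move_arm(increments=[[0, 0, 0.15, 0, 0, 0], [0, 0, 0.3, 0, 0, 0], [0, 0, 0.4, 0, 0, 0], [0, 0, 0.4, 0, 0, 0], [0, 0, 0.4, 0, 0, 0]])

```text
clock: 26.75
eef_pos: [511.5, -34.1, 59.4]
tool_rot: [2.997, 0.22, 2.316]
force: [-3.3, -0.1, 5.5]
width: 33.9
```

Run:
```python
from h import *
st=ctrl.read_state(); print(st['force'],st['force']@N,inc(st,*goal(7.7)))
```

```text
[-3.32  -0.147  5.478] 6.11776547586974 [ 0.003  0.011  0.109 -0.005  0.05  -0.013]
```

>>> move_arm(increments=[[0, 0, 0.1, 0, 0, 0], [0, 0, 0.2, 0, 0, 0], [0, 0, 0.25, 0, 0, 0], [0, 0, 0.25, 0, 0, 0], [0, 0, 0.25, 0, 0, 0]])

```text
clock: 27.25
eef_pos: [512.0, -34.2, 57.6]
tool_rot: [2.997, 0.221, 2.316]
force: [-5.2, 0.5, 13.3]
width: 33.8
```

Run:
```python
from h import *
st=ctrl.read_state(); print(st['force'],st['force']@N,inc(st,*goal(7.7)))
im=shot('wrist','w17.png'); knob(im,st,h=24.3)
```

```text
[-5.183  0.535 13.3  ] 14.183167849738213 [ 0.009  0.004 -0.073  0.02   0.092 -0.004]
blob [-7.537  4.547] 125 dir 143.25791104802568 len 8.88928264067031 wid 3.4617276743570096 px 262.728 298.832
```

>>> move_arm(increments=[[0, 0, 0.05, 0, 0, 0], [0, 0, 0.1, 0, 0, 0], [0, 0, 0.1, 0, 0, 0], [0, 0, 0.1, 0, 0, 0], [0, 0, 0.1, 0, 0, 0]])

```text
clock: 27.8
eef_pos: [512.1, -34.2, 57.3]
tool_rot: [2.997, 0.222, 2.316]
force: [-9.4, 0.1, 22.0]
width: 33.8
```

Run:
```python
from h import *
st=ctrl.read_state(); print(st['force'],st['force']@N,inc(st,*goal(7.7)),st['width'],st['qpos'])
im=shot('wrist','w18.png'); knob(im,st,h=24.3)
sc=shot('scene','s18.png'); u,v=proj(campose('scene'),TIP)[0].astype(int); cv2.imwrite('pics/s18b.png',cv2.resize(sc[v-60:v+70,u-90:u+92,::-1],(728,520),interpolation=cv2.INTER_CUBIC))
```

```text
[-9.415  0.104 21.975] 23.60105380378339 [ 0.007  0.002 -0.109  0.041  0.127  0.015] 33.84158360533716 [ 0.205  0.701 -0.35   2.268  1.765  0.3   -1.012]
blob [-7.517  4.512] 126 dir 143.5052544776755 len 8.900290480579939 wid 3.492976712265028 px 262.6507936507937 298.7936507936508
```

View pics/s18b.png

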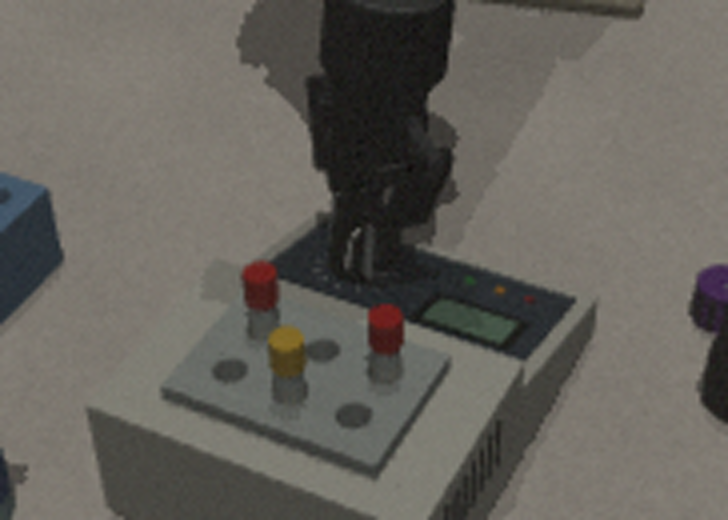

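```bash
python3 -c "
from h import *
st=ctrl.read_state(); print(st['clock'],st['force']@N,st['width']); print(ctrl.finish_job())"
```

```text
27.9 23.568031151384908 34.21611936467302
the job is handed in; nothing more can be done
None
```

I loaded both red-capped tubes and fitted the knob, and handed the job in at 27.9 s while gripping the knob and holding it pressed in.

- **Tubes:** They stand in the front-left and front-right wells. The last scene picture shows both caps standing as far out as the yellow tube's. The fingers stopped where a seated tube should put them, with 4–6 N of contact, before I let go. I didn't touch the purple or yellow tube, the gel bottle, the tape or the other knobs.
- **Knob:** It slid onto the D-shaft with under 1 N of resistance until it seated, with no slip seen in the grip. The force then rose through the spring (6 N) to a hard stop. It was 14 N, then 24 N after about 0.4 mm more travel.

Three readings disagreed slightly:
- The final pressed height read about 1 mm lower than I predicted, which I put down to uncertainty in the grasp height.
- The top and wrist cameras differed by about 2 mm in world y. I used the wrist camera and relative measurements.
- Before the final approach, joint 6 came close to its lower limit (0.241 against 0.23 rad). It was back at 0.30 rad by the end.

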